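Prick the first spindle mark and index the stool seat three clicks

ROBOT

A 6-joint arm with a two-finger parallel gripper is mounted at the origin on the work surface. World frame = base frame: x ahead of the robot, y to its left, z up, the work surface at z = 0. Lengths are in mm, angles in rad, forces in N, time in s.
With the tool pointing down it reaches from about 425 to 925 mm from the base axis. Payload 12.5 kg.
Tool frame: the origin (TCP) lies midway between the tips of the shut fingers; the grasp point (between the pads) lies 19 mm behind it; z points along the fingers, y is the line along which they close (so a half turn about z gives the same grasp; the last joint's range is limited). The gripper opens to 85 mm and grips with 20 to 120 N. Pads are 22 mm wide; open, the fingers measure 114 mm over their backs; the gripper's body (76 mm by 85 mm) begins 54 mm behind the grasp point. The pads swing forward as they close: fully open they stand 13 mm farther back than shut.
Start: joints at [1.156, 0.491, 1.559, -0, 1.092, -0.106], TCP at [189.93, 595.459, 231.327] pointing down, gripper open.
Joint ranges: [-3.1, 3.1], [-0.84, 2.19], [0.05, 2.79], [-1.13, 4.28], [0.06, 2.93], [-2.69, 2.69]. Speed limits (rad/s): [2.22, 2.22, 2.79, 3.14, 3.14, 3.14].

INTERFACE

Orientations are given as a rotation vector (axis times angle).
In Python, from plant import bot, cams gives the robot as it stands.
- The arm moves only by the tool step_arm, never from a script. Its arguments are lists of equal length, an entry for each row: "delta_pos": the shift along the tool's x, y, z in cm, a list of three; "delta_rot": the turn, a rotation vector about the tool's x, y, z in degrees, a list of three; "hand": the closure, from 0 (fully open) to 1 (shut). A call has 1 to 10 rows; each row is the pose to reach, as a shift and turn from the pose commanded when the call began, along the tool's axes at that moment; what a row does not reach only later rows make up. A row lasts 1/8 s, in which the tool goes at most 62.5 mm and 10.7 degrees, less where a joint would pass 70% of its speed; a pose out of reach is approached as far as the arm can. A call with a gripper value outside its range is refused whole. The fingers move at their own pace and stop on an object; "squeeze" is the grip in N (left out, the last holds). Time passes only in rows, so rows that repeat a pose let the fingers close. It gives the time, the measured TCP pose, the force, the opening and the grip force at its end, in the units of the state.
- bot.get_state(): the state, without advancing time (a new reading comes with each control period).
- cams.camera(name): name is "scene" or "top" or "wrist"; returns the picture (400x640x3 uint8, red, green, blue); there is no depth.
- cams.calibration(name): a dict with "fx", "fy", "cx", "cy" (pixels), "R" (3x3) and "t" (3): a world point X has camera coordinates R X + t; the wrist camera has in their place "mount" (4x4, takes a point from camera to tool coordinates, whose origin is the TCP and whose axes are the flange's). Camera axes: x right, y down, z forward; pixel columns grow to the right and rows downward; lengths in mm; the calibration is good to about 2 mm. The wrist camera is an equidistant fisheye: a pixel r from the principal point sees the ray r / f radians off the axis. A picture is of the moment at which its call begins: read the wrist's pose just before it. calibration takes no time and is no camera call.
- bot.hand_in(): hands the job in; it is judged then, once.
Trained networks look in the newest picture that a camera, given by its name, has taken for a name from the list of things; names that differ only in an ending like _2 or _b are one class to them, and where a whole thing is asked for, a point or a joint stands for the part that bears it (a point fixed in the world has none). Each returns a list of dicts, best first, with "confidence" (0 to 1); they miss things now and then, are a little off and sometimes report something else, mostly with a low value. They report only what shows in the picture. A call takes as long as a camera call.
- cams.search_frame(camera, name): "point" ([x, y, z] in mm, in the coordinates of the camera as it stood for that picture, good to about 4 mm: the middle of the surface that is visible of it).
- cams.spot_point(camera, name): "point" ([x, y, z] in mm, in the coordinates of the camera as it stood for that picture, good to about 4 mm: a listed point, or the origin of a listed thing).
The state is a dict: "t": time; "joint_positions": joint angles; "joint_vel": joint speeds; "tau": joint torques, N m; "position": TCP position; "eef_rot": TCP orientation; "wrist_force": force on the tool from outside, world axes, zero at the start; "ft_torque": the same for the moment, N m; "width": finger opening in mm; "finger_force": force on a finger pad.
Only numpy, scipy, OpenCV 4.12 (cv2) and the standard library are available. Lean on these libraries where they do the work, as an engineer would, in place of code of your own. Each camera call takes 0.05 s, during which the arm holds its last target. There are 200 camera calls.

TASK

Prick the first spindle mark on the round stool seat: pull the red lever of the marking press right through its stroke towards the robot's side, then ease it slowly all the way back to rest, without letting it snap. Only then turn the black knob on the seat clockwise (seen from above) by three clicks to the third stop, not beyond it, and finish the program still gripping the knob at that stop, so that I can lock the head. Leave the glue bottle, the pencil and the offcut where they are.

Things in the scene. Friction and masses are not known exactly. Their poses are not given: they have to be found in the camera images.
- lever_grip (a point): Centre of the red grip of the lever: a level round bar, 22 mm across, 85 mm long along this point's y axis, 140 mm from the pivot axis, about 250 mm above the table at rest. Its inner (-y) end is carried by a 14 mm steel arm that runs down to the pivot, 45 mm from this point; both long sides and the top are free.
- lever_pivot (a point): Point on the lever's level pivot axis beside the green column, in the plane in which the centre of the red grip swings, 120 mm above the table. Fixed to the press: its x axis points level, away from the robot's side (the pull goes towards its -x); its y axis is the pivot axis.
- lever (a joint): Lever angle, rad: 0 at rest (leaning 0.42 from upright towards +x of lever_pivot), growing as it is pulled over towards -x; end of stroke 0.75, pulled through above 0.68. Sprung back: 4 N at the grip at rest, 13 N at the end. Let go, it snaps back at some 3 rad/s; easing means always under 1.5, best 0.2 to 0.5 rad/s. The steel pricker moves with it.
- knob: Black bar knob on a vertical axis over the middle of the 180 mm wooden seat (top 76 mm above the table), turning with it: 18 mm thick (its x), 62 mm long (its y), 40 mm high, white line on top. Origin at the bar's centre, on the axis, 155 mm above the table. Below it a 24 mm stalk. The pricker and its arm (up to 157 mm above the table) stay 50 mm off the axis, on the lever's side.
- dial (a joint): Angle of knob and seat, rad, growing clockwise from above; starts at the home stop, 0 (red seat mark under the pricker). Spring detents (about 0.2 N m) every 0.349 rad (20 degrees): stops 0.349, 0.698, third 1.047 (next black mark under the pricker); more stops follow up to 2.1 and before home. Near a stop the detent pulls the dial into it.
- glue: White round bottle with an orange cap, 56 mm across, 150 mm high, origin at the centre of its underside. Bystander.
- offcut: Loose board offcut lying flat, 90 x 150 x 22 mm, origin at the centre of its underside. Bystander.
- pencil: Flat green carpenter's pencil lying on the table, 173 mm long (y axis), 13 mm wide, 8 mm high, origin on its underside. Bystander.

How it is judged:
By the outcome, as a careful person would: the job done as asked, in the order asked, and still so for the second after the job is handed in, while the arm keeps its last pose, push and grip.
It also fails if it takes over 54 s, if anything falls off the work surface, if the arm or the gripper's body presses on something with over 40 N, if the wrist force passes 120 N, or if a joint passes its speed limit or range.

## Working session

There is one attempt and no reset: what is moved stays moved. The work goes in short steps, Python scripts to look and compute and a tool call to move; the robot and the scene stay as the last step left them, time stands still between calls to the robot, and variables do not carry over. Pictures are saved under pics/ and viewed, at most 10 in all, crops included, and the job is handed in when it is done.

Besides the shell and the picture viewer there is one more tool, called after "Call:" by a JSON object that holds its "name" and its "arguments". step_arm: Moves the arm, as the interface text tells. Its arguments: {"type":"object","properties":{"delta_pos":{"type":"array"},"delta_rot":{"type":"array"},"hand":{"type":"array"},"squeeze":{"type":"number"}},"required":["delta_pos","delta_rot","hand"]}

```bash
ls; mkdir -p pics; cat > h.py <<'E'
import numpy as np, cv2
from scipy.spatial.transform import Rotation as Ro
from plant import bot, cams
def w(cam,p,s=None):
    c=cams.calibration(cam)
    if cam=="wrist":
        M=np.array(c["mount"]); q=M[:3,:3]@p+M[:3,3]
        return Ro.from_rotvec(s["eef_rot"]).as_matrix()@q+np.array(s["position"])
    return np.array(c["R"]).T@(np.array(p)-np.array(c["t"]))
def pic(cam,name):
    s=bot.get_state(); im=cams.camera(cam); cv2.imwrite(f"pics/{name}.png",im[:,:,::-1]); return s,im
def px(cam,X):
    c=cams.calibration(cam); q=np.array(c["R"])@X+np.array(c["t"])
    return np.round([c["fx"]*q[0]/q[2]+c["cx"],c["fy"]*q[1]/q[2]+c["cy"]])
E
python3 - <<'E'
from h import *
ims=[]
for cam in ["scene","top","wrist"]:
    s,im=pic(cam,cam+"1"); ims.append(im)
    for n in ["lever_grip","lever_pivot","knob","glue","offcut","pencil"]:
        for f in ("spot_point","search_frame"):
            for d in getattr(cams,f)(cam,n)[:2]:
                print(cam,n,f[:6],np.round(w(cam,d["point"],s),0),round(d["confidence"],2))
print(s)
for c in ("scene","top"): 
    k=cams.calibration(c); print(c, -np.array(k["R"]).T@k["t"])
cv2.imwrite("pics/all.png",np.vstack([cv2.resize(np.hstack(ims[:2]),(800,250)),cv2.resize(np.hstack([ims[2],ims[2]*0]),(800,250))])[:,:,::-1])
E
```

```text
pics
scene lever_grip search [655. 114. 247.] 0.97
scene lever_pivot spot_p [588. 148. 120.] 0.64
scene lever_pivot search [ 527. -273.   80.] 0.6
scene lever_pivot search [605. -26.  79.] 0.59
scene knob spot_p [556. -52. 153.] 0.88
scene knob search [561. -53. 156.] 0.75
scene glue spot_p [ 509. -269.    0.] 0.7
scene glue search [ 525. -274.   77.] 0.86
scene offcut spot_p [757. -21.  -0.] 0.72
scene offcut search [768. -28.  22.] 0.87
scene pencil search [381. -38.   8.] 0.57
top lever_grip spot_p [649. 147. 245.] 0.77
top lever_grip search [643. 116. 253.] 0.72
top lever_grip search [745. -22.  25.] 0.19
top lever_pivot spot_p [595. 151. 121.] 0.56
top lever_pivot search [561.   0.  76.] 0.79
top lever_pivot search [640. 119. 253.] 0.51
top knob spot_p [552. -49. 156.] 0.5
top knob search [550. -56. 178.] 0.6
top glue spot_p [ 504. -272.   -2.] 0.89
top glue search [ 507. -258.  104.] 0.6
top offcut spot_p [749. -26.  -2.] 0.67
top offcut search [745. -23.  21.] 0.78
top pencil spot_p [398.  20.   0.] 0.86
top pencil search [402.  23.  11.] 0.79
wrist lever_pivot search [491. -3
[... 265 characters left out ...]
7e+00,  6.56279808e-06,
        1.09168752e+00, -1.05622900e-01]), 'joint_vel': array([-0.00078942,  0.00028823,  0.00219611,  0.00044323,  0.00168299,
       -0.00095803]), 'tau': array([-4.45833102e-04, -6.18257189e+01, -2.61851621e+01, -1.57381883e-04,
        2.33248556e-04, -3.43459597e-06]), 'position': array([189.9136856 , 595.44909487, 231.31964392]), 'eef_rot': array([4.83074983e-01, 3.10421546e+00, 1.19551560e-04]), 'wrist_force': array([ 1.09378219, -1.03038985,  0.40395523]), 'ft_torque': array([-0.04724005, -0.04124412, -0.0051469 ]), 'finger_force': 0.0, 'width': 85.63111736541329}
scene [1394.37954291 -421.82766605  798.65884496]
top [ 466.6031511   -59.59469699 1085.94948323]
```

View pics/scene1.png

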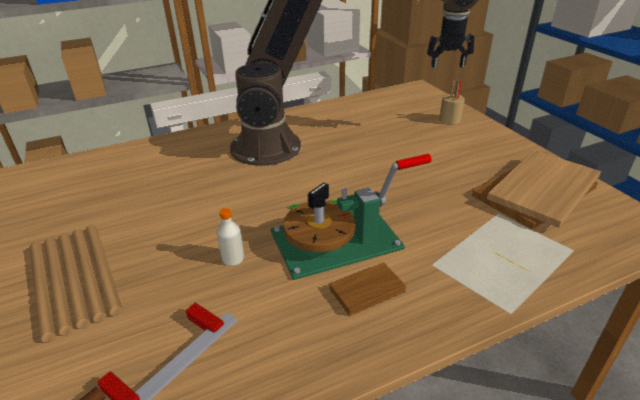

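View pics/top1.png

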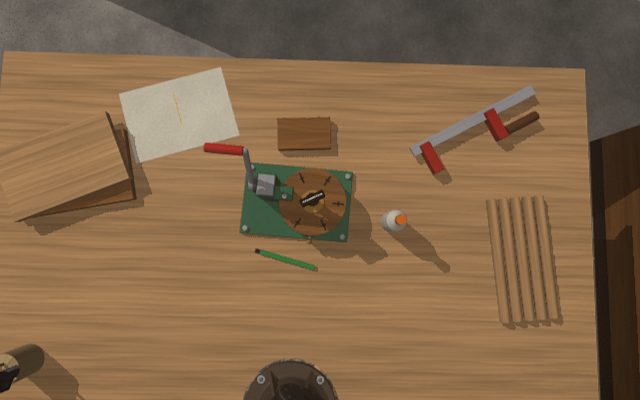

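The scene view shows the red grip at (397–431, 160) and the knob at (318,195). In the top view the grip runs (205,147)–(243,151) and the knob line (302,203)–(324,194). Next I triangulate these and compute the first move.

```bash
cat >> h.py <<'E'
def ray(cam,u):
    c=cams.calibration(cam); R=np.array(c["R"]); d=R.T@np.array([(u[0]-c["cx"])/c["fx"],(u[1]-c["cy"])/c["fy"],1.])
    return -R.T@np.array(c["t"]), d/np.linalg.norm(d)
def tri(u,v):
    A=0;b=0
    for c,p in (("top",u),("scene",v)):
        o,d=ray(c,p); P=np.eye(3)-np.outer(d,d); A=A+P; b=b+P@o
    return np.linalg.solve(A,b)
def atz(cam,u,z):
    o,d=ray(cam,u); return o+d*(z-o[2])/d[2]
def todo(pos,heading,s=None):
    "shift (cm, tool axes) and turn (deg about tool axes) to TCP pos, tool down, tool y at heading deg"
    s=s or bot.get_state(); R=Ro.from_rotvec(s["eef_rot"])
    h=np.radians(heading); y=np.array([np.cos(h),np.sin(h),0]); z=np.array([0,0,-1.])
    T=Ro.from_matrix(np.c_[np.cross(y,z),y,z])
    return np.round(R.inv().apply(np.array(pos)-s["position"])/10,2), np.round((R.inv()*T).as_rotvec(degrees=True),1)
E
python3 - <<'E'
from h import *
def red(im,box):
    x0,y0,x1,y1=box; a=im[y0:y1,x0:x1].astype(int)
    m=((a[...,0]>110)&(a[...,1]<60)&(a[...,2]<60)).astype(np.uint8)
    ys,xs=np.nonzero(m); r=cv2.minAreaRect(np.c_[xs+x0,ys+y0].astype(np.float32)); p=cv2.boxPoints(r)
    p=p[np.argsort(p[:,0])]; return p[:2].mean(0),p[2:].mean(0),r,len(xs)
t=cv2.imread("pics/top1.png")[:,:,::-1]; s=cv2.imread("pics/scene1.png")[:,:,::-1]
a=red(t,(190,130,260,165)); b=red(s,(380,140,450,180)); print(a,b)
outer=tri(a[0],b[1]); inner=tri(a[1],b[0]); print("outer",outer,"inner",inner,"mid",(outer+inner)/2, np.linalg.norm(outer-inner))
d=outer-inner; yaw=np.degrees(np.arctan2(d[1],d[0]))-90; print("press yaw",yaw)
m=t[185:212,295:332].astype(int); g=(m.min(2)>150); ys,xs=np.nonzero(g); r=cv2.minAreaRect(np.c_[xs+295,ys+185].astype(np.float32)); print(r)
p=cv2.fitLine(np.c_[xs,ys].astype(np.float32),cv2.DIST_L2,0,.01,.01).ravel(); c=np.array([p[2]+295,p[3]+185]); 
A=atz("top",c-10*p[:2],175);B=atz("top",c+10*p[:2],175); print("knob top",(A+B)/2,"line heading",np.degrees(np.arctan2(*(B-A)[1::-1])))
pl=[atz("top",u,10) for u in [(241,234),(349,241),(354,173),(244,163)]]; print(np.round(pl))
E
```

```text
(array([203.98515, 146.14851], dtype=float32), array([241.70793, 149.92079], dtype=float32), ((222.84654235839844, 148.03465270996094), (37.91091537475586, 7.661786079406738), 5.710593223571777), 287) (array([396.87057, 164.91766], dtype=float32), array([430.32938, 157.48236], dtype=float32), ((413.5999755859375, 161.20001220703125), (8.894149780273438, 34.2750129699707), 77.47119140625), 296)
outer [654.34575122 190.265959   246.98838175] inner [647.41186457 106.29534988 246.86454501] mid [650.87880789 148.28065444 246.92646338] 84.25649717133159
press yaw -4.720498564461423
((0.0, 0.0), (0.0, 0.0), 0.0)Traceback (most recent call last):
  File "<stdin>", line 12, in <module>
cv2.error: OpenCV(4.12.0) /io/opencv/modules/imgproc/src/linefit.cpp:50: error: (-215:Assertion failed) count > 0 in function 'fitLine2D_wods'
```

```bash
python3 - <<'E'
from h import *
print(todo((650,148,330),-4.7)); print(todo((650,148,330),-4.7)[0]/9)
E
```

```text
(array([-57.43, -28.65,  -9.87]), array([ 0., -0., 77.]))
[-6.38111111 -3.18333333 -1.09666667]
```

Call:
{"name": "step_arm", "arguments": {"delta_pos": [[-5,-2.5,-4],[-10.5,-5,-7.5],[-16,-8,-9.9],[-21.5,-10.5,-9.9],[-27,-13.5,-9.9],[-32.5,-16,-9.9],[-38,-19,-9.9],[-43.5,-21.5,-9.9],[-49,-24.5,-9.9],[-54,-27,-9.9]], "delta_rot": [[0,0,8],[0,0,16],[0,0,24],[0,0,32],[0,0,40],[0,0,48],[0,0,56],[0,0,64],[0,0,71],[0,0,77]], "hand": [0,0,0,0,0,0,0,0,0,0]}}

```text
t: 3.2
position: [620.5, 175.4, 330.5]
eef_rot: [2.315, 2.124, 0.001]
wrist_force: [0.1, 1.0, -0.7]
width: 85.1
finger_force: 0.0
```

```bash
python3 - <<'E'
from h import *
s,im=pic("wrist","w2"); print(s["t"],s["position"],s["joint_positions"])
for n in ["lever_grip","knob","lever_pivot"]:
    for f in ("spot_point","search_frame"):
        for d in getattr(cams,f)("wrist",n)[:2]: print(n,f[:6],np.round(w("wrist",d["point"],s),0),round(d["confidence"],2))
print(todo((650,148,330),-4.7)); print(todo((650,148,224),-4.7))
E
```

```text
3.2 [620.50847608 175.42952692 330.45679287] [1.73080458e-01 4.45316162e-01 1.36819332e+00 1.85490431e-04
 1.32771289e+00 2.58756574e-01]
lever_grip spot_p [648. 145. 248.] 0.84
lever_grip search [643. 133. 256.] 0.68
knob spot_p [553. -47. 150.] 0.79
knob search [552. -31. 151.] 0.59
lever_pivot spot_p [590. 150. 118.] 0.84
lever_pivot search [579.  75.  76.] 0.78
(array([-2.74,  3.38,  0.05]), array([ 0. , -0. ,  0.1]))
(array([-2.75,  3.38, 10.65]), array([ 0. , -0. ,  0.1]))
```

View pics/w2.png

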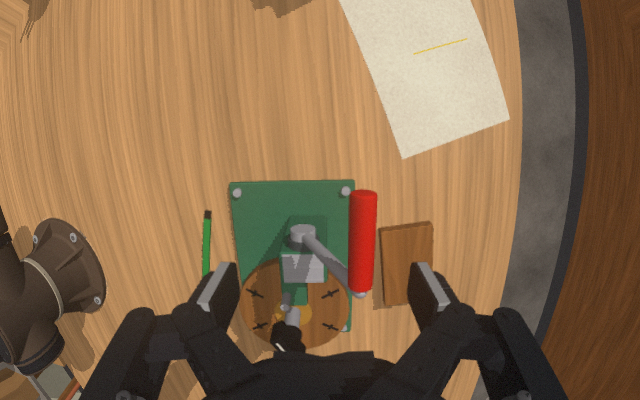

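The wrist view shows the bar from (364,190) to (361,292), parallel to tool x, which agrees with the estimate. Now I centre, descend and close.

Call:
{"name": "step_arm", "arguments": {"delta_pos": [[-2.7,3.3,0],[-2.7,3.3,5],[-2.7,3.3,9],[-2.7,3.3,10.6],[-2.7,3.3,10.6],[-2.7,3.3,10.6],[-2.7,3.3,10.6],[-2.7,3.3,10.6],[-2.7,3.3,10.6]], "delta_rot": [[0,0,0],[0,0,0],[0,0,0],[0,0,0],[0,0,0],[0,0,0],[0,0,0],[0,0,0],[0,0,0]], "hand": [0,0,0,0.5,0.8,1,1,1,1], "squeeze": 35}}

```text
t: 4.68
position: [649.2, 148.0, 226.3]
eef_rot: [-2.31, -2.129, -0.001]
wrist_force: [-8.5, 1.8, 7.2]
width: 21.3
finger_force: 34.6
```

```bash
python3 - <<'E'
from h import *
s,im=pic("scene","s3"); print(s["t"],s["position"],s["wrist_force"],s["width"])
cv2.imwrite("pics/s3c.png",cv2.resize(im[60:260,250:490],(720,600))[:,:,::-1])
E
```

```text
4.675 [649.22550657 147.96597502 226.33648261] [-8.48190977  1.77077405  7.19502122] 21.301379383674057
```

View pics/s3c.png

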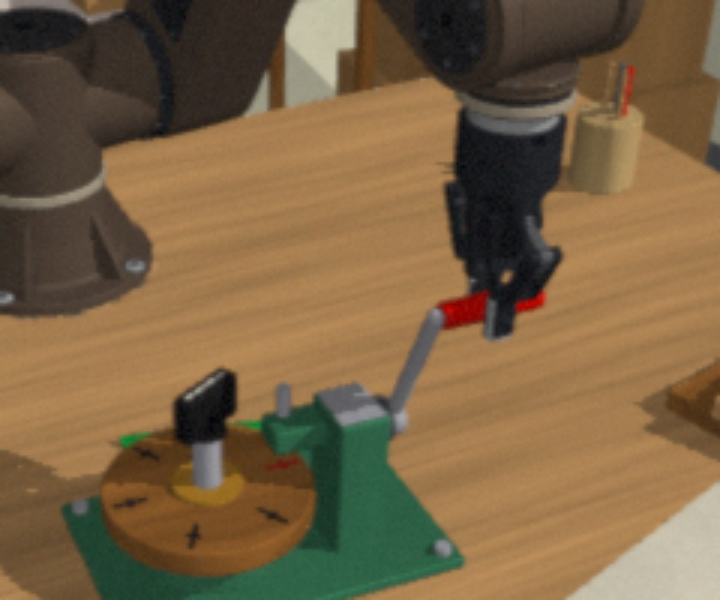

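The lever is gripped at (490,305) in the crop, with the width matching the bar. Now I pull it along the arc.

Call:
{"name": "step_arm", "arguments": {"delta_pos": [[0,-1.04,-0.42],[0,-2.11,-0.75],[0,-3.2,-1.0],[0,-4.31,-1.15],[0,-5.43,-1.21],[0,-6.55,-1.19],[0,-7.66,-1.08],[0,-8.76,-0.88],[0,-9.85,-0.59],[0,-10.8,-0.3]], "delta_rot": [[0,0,0],[0,0,0],[0,0,0],[0,0,0],[0,0,0],[0,0,0],[0,0,0],[0,0,0],[0,0,0],[0,0,0]], "hand": [1,1,1,1,1,1,1,1,1,1]}}

```text
t: 5.98
position: [546.9, 155.8, 231.6]
eef_rot: [2.303, 2.122, 0.019]
wrist_force: [45.7, -10.7, 30.7]
width: 21.3
finger_force: 41.7
```

Call:
{"name": "step_arm", "arguments": {"delta_pos": [[0,0,0],[0,0,0]], "delta_rot": [[0,0,0],[0,0,0]], "hand": [1,1]}}

```text
t: 6.22
position: [547.2, 155.8, 231.8]
eef_rot: [2.303, 2.122, 0.019]
wrist_force: [15.7, -6.6, 13.7]
width: 20.9
finger_force: 37.9
```

```bash
python3 - <<'E'
from h import *
s,im=pic("scene","s4"); print(s["t"],s["position"],s["wrist_force"],s["width"], s["ft_torque"])
cv2.imwrite("pics/s4c.png",cv2.resize(im[60:260,250:490],(720,600))[:,:,::-1])
E
```

```text
6.225 [547.21421025 155.78003392 231.78558271] [15.72887518 -6.64929886 13.74506471] 20.88255144071965 [-1.00502647 -2.71196673  0.0836527 ]
```

View pics/s4c.png

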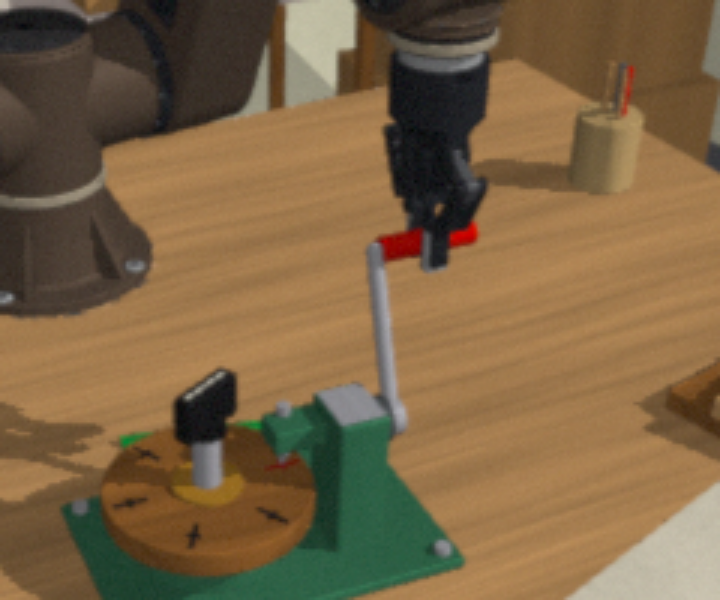

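The lever is upright and past vertical, with the pricker down at the red mark (283,462). The TCP travelled 102.3 mm, which corresponds to 0.75 rad. Now I ease it back at about 0.32 rad/s.

Call:
{"name": "step_arm", "arguments": {"delta_pos": [[0,0.55,-0.16],[0,1.09,-0.33],[0,1.63,-0.48],[0,2.17,-0.61],[0,2.72,-0.71],[0,3.28,-0.8],[0,3.83,-0.86],[0,4.39,-0.9],[0,4.95,-0.91],[0,5.51,-0.91]], "delta_rot": [[0,0,0],[0,0,0],[0,0,0],[0,0,0],[0,0,0],[0,0,0],[0,0,0],[0,0,0],[0,0,0],[0,0,0]], "hand": [1,1,1,1,1,1,1,1,1,1]}}

```text
t: 7.52
position: [597.3, 152.0, 236.1]
eef_rot: [-2.31, -2.128, 0.001]
wrist_force: [3.2, 3.2, -1.8]
width: 20.8
finger_force: 39.2
```

Call:
{"name": "step_arm", "arguments": {"delta_pos": [[0,0.56,0.03],[0,1.12,0.08],[0,1.67,0.15],[0,2.22,0.24],[0,2.77,0.36],[0,3.31,0.5],[0,3.85,0.66],[0,4.38,0.84],[0,4.9,1.05],[0,5.29,1.21]], "delta_rot": [[0,0,0],[0,0,0],[0,0,0],[0,0,0],[0,0,0],[0,0,0],[0,0,0],[0,0,0],[0,0,0],[0,0,0]], "hand": [1,1,1,1,1,1,1,1,1,1]}}

```text
t: 8.78
position: [649.3, 147.6, 224.5]
eef_rot: [-2.309, -2.127, 0.003]
wrist_force: [-24.2, 4.6, 22.2]
width: 20.6
finger_force: 41.2
```

Call:
{"name": "step_arm", "arguments": {"delta_pos": [[0,0.1,0.05],[0,0.1,0.05],[0,0.1,0.05]], "delta_rot": [[0,0,0],[0,0,0],[0,0,0]], "hand": [1,1,1]}}

```text
t: 9.15
position: [649.2, 147.6, 224.6]
eef_rot: [-2.308, -2.127, 0.004]
wrist_force: [-15.4, 4.2, 11.1]
width: 20.5
finger_force: 39.8
```

```bash
python3 - <<'E'
from h import *
s=bot.get_state(); print(s["t"],s["position"],s["wrist_force"],s["width"], s["ft_torque"],s["eef_rot"])
E
```

```text
9.15 [649.18441398 147.62747953 224.63621178] [-15.44739441   4.21949563  11.06509395] 20.45679582860723 [0.64576216 2.49264816 0.01271122] [-2.30841559 -2.12725104  0.0042865 ]
```

Back at the start position and pressing lightly on the rest stop. Now release and lift.

Call:
{"name": "step_arm", "arguments": {"delta_pos": [[0,0,0],[0,0,0],[0,0,0],[0,0,0],[0,0,-3],[0,0,-7],[0,0,-11],[0,0,-11]], "delta_rot": [[0,0,0],[0,0,0],[0,0,0],[0,0,0],[0,0,0],[0,0,0],[0,0,0],[0,0,0]], "hand": [0.6,0.3,0,0,0,0,0,0], "squeeze": 20}}

```text
t: 10.15
position: [651.7, 147.5, 337.2]
eef_rot: [2.308, 2.126, 0.007]
wrist_force: [0.2, 0.8, -0.8]
width: 85.6
finger_force: 0.0
```

```bash
python3 - <<'E'
from h import *
s,im=pic("scene","s5"); print(s["t"],s["position"],s["wrist_force"],s["width"],s["eef_rot"])
print("knob",[ (np.round(w("scene",d["point"])),d["confidence"]) for d in cams.spot_point("scene","knob")])
r=cv2.imread("pics/scene1.png")[:,:,::-1]
def red(im):
    a=im[140:180,380:450].astype(int); m=(a[...,0]>110)&(a[...,1]<60)&(a[...,2]<60); ys,xs=np.nonzero(m); return xs.mean()+380,ys.mean()+140,len(xs)
print(red(r),red(im))
print(todo((554,-50,260),21))
cv2.imwrite("pics/s5c.png",cv2.resize(im[60:260,250:490],(720,600))[:,:,::-1])
E
```

```text
10.15 [651.6887582  147.45852478 337.15005495] [ 0.23156566  0.76917932 -0.78184031] 85.62530991355577 [2.30805351 2.12628733 0.00727345]
knob [(array([557., -49., 152.]), 0.96)]
(np.float64(413.6722972972973), np.float64(161.1081081081081), 296) (np.float64(413.4295302013423), np.float64(161.16442953020135), 298)
(array([-20.46,  -8.03,   7.35]), array([ -0. ,  -0. , -25.7]))
```

View pics/s5c.png

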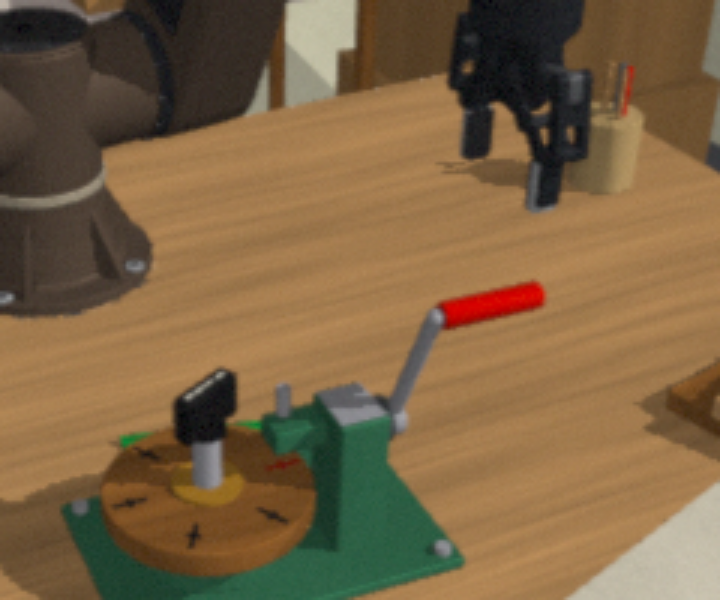

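The lever is at rest, at the same pixels as at the start (grip centroid 413,161). Next I go above the knob.

Call:
{"name": "step_arm", "arguments": {"delta_pos": [[-5,-2,0],[-10,-4,0],[-15,-6,0.5],[-20.5,-8,3],[-20.5,-8,5],[-20.5,-8,5]], "delta_rot": [[0,0,-6],[0,0,-12],[0,0,-18],[0,0,-24],[0,0,-26],[0,0,-26]], "hand": [0,0,0,0,0,0]}}

```text
t: 11.0
position: [553.5, -50.7, 281.8]
eef_rot: [-1.772, -2.589, 0.002]
wrist_force: [0.0, 0.2, 0.1]
width: 85.3
finger_force: 0.0
```

```bash
python3 - <<'E'
from h import *
s,im=pic("wrist","w6"); print(s["t"],s["position"],s["eef_rot"])
print("knob",[ (np.round(w("wrist",d["point"],s)),d["confidence"]) for d in cams.spot_point("wrist","knob")])
t=cv2.imread("pics/top1.png")[:,:,::-1]
m=t[185:212,295:332].astype(int); g=m.min(2); th=100
print(g.max()); ys,xs=np.nonzero(g>th); print(np.c_[xs+295,ys+185,g[ys,xs]].tolist())
p=cv2.fitLine(np.c_[xs,ys].astype(np.float32),cv2.DIST_L2,0,.01,.01).ravel(); c=np.array([xs.mean()+295,ys.mean()+185])
A=atz("top",c-10*p[:2],175);B=atz("top",c+10*p[:2],175); print("knob top",(A+B)/2,"line heading",np.degrees(np.arctan2(*(B-A)[1::-1])))
E
```

```text
11.0 [553.52487812 -50.73113955 281.76631499] [-1.77223189e+00 -2.58920609e+00  2.34271949e-03]
knob [(array([548., -45., 149.]), 0.61)]
140
[[320, 193, 119], [321, 193, 135], [318, 194, 119], [319, 194, 108], [320, 194, 133], [321, 194, 131], [316, 195, 131], [317, 195, 106], [318, 195, 133], [313, 196, 118], [314, 196, 140], [315, 196, 107], [316, 196, 119], [311, 197, 117], [312, 197, 139], [313, 197, 140], [314, 197, 128], [309, 198, 118], [310, 198, 138], [311, 198, 139], [312, 198, 128], [307, 199, 119], [308, 199, 112], [309, 199, 133], [310, 199, 128], [305, 200, 133], [306, 200, 105], [307, 200, 134], [303, 201, 133], [304, 201, 109], [305, 201, 120], [303, 202, 121]]
knob top [553.21241356 -50.11360286 175.        ] line heading -63.98791703400458
```

View pics/w6.png

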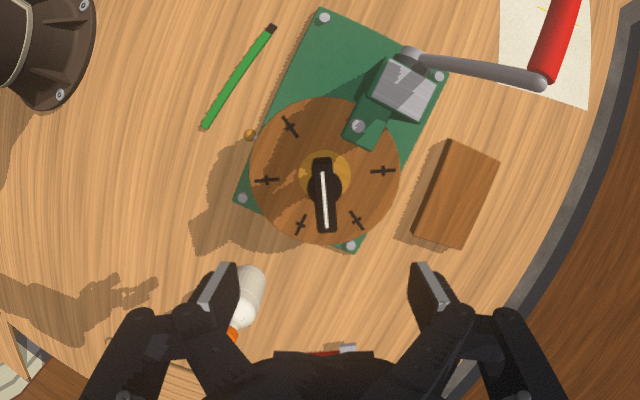

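The wrist view shows the knob line from (322,172) to (326,231), about 4° off tool x. The top view puts the knob at (553,-50) with its x axis at heading 26°, which agrees. Now I turn 4.5°, descend and grip.

Call:
{"name": "step_arm", "arguments": {"delta_pos": [[0.07,0,4],[0.07,0,9],[0.07,0,13],[0.07,0,14],[0.07,0,14],[0.07,0,14],[0.07,0,14],[0.07,0,14],[0.07,0,14],[0.07,0,14]], "delta_rot": [[0,0,-4.5],[0,0,-4.5],[0,0,-4.5],[0,0,-4.5],[0,0,-4.5],[0,0,-4.5],[0,0,-4.5],[0,0,-4.5],[0,0,-4.5],[0,0,-4.5]], "hand": [0,0,0,0,0.5,0.8,1,1,1,1], "squeeze": 70}}

```text
t: 12.35
position: [554.1, -49.9, 144.9]
eef_rot: [1.669, 2.661, 0.0]
wrist_force: [-4.4, -1.7, 9.0]
width: 17.1
finger_force: 68.7
```

```bash
python3 - <<'E'
from h import *
s=bot.get_state(); print(s["t"],s["position"],s["wrist_force"],s["width"], s["ft_torque"],todo((553.3,-50,142),25.5), todo((553.3,-50,142),-34.5))
E
```

```text
12.35 [554.13064656 -49.89327359 144.88883372] [-4.39665841 -1.66214719  8.97243986] 17.10371987160494 [-0.11164107  0.62615432  0.05336523] (array([ 0.03, -0.08,  0.29]), array([0. , 0. , 0.3])) (array([ 0.03, -0.08,  0.29]), array([ 0. ,  0. , 60.3]))
```

Gripped: width 17 mm, heading 25.8°. Now turn 60° clockwise.

Call:
{"name": "step_arm", "arguments": {"delta_pos": [[0,0,0],[0,0,0],[0,0,0],[0,0,0],[0,0,0],[0,0,0],[0,0,0],[0,0,0],[0,0,0],[0,0,0]], "delta_rot": [[0,0,6],[0,0,12],[0,0,18],[0,0,24],[0,0,30],[0,0,36],[0,0,42],[0,0,48],[0,0,54],[0,0,60]], "hand": [1,1,1,1,1,1,1,1,1,1]}}

```text
t: 13.6
position: [551.8, -49.7, 144.8]
eef_rot: [-2.777, -1.465, 0.006]
wrist_force: [-18.9, -2.7, 17.9]
width: 16.9
finger_force: 70.1
```

Call:
{"name": "step_arm", "arguments": {"delta_pos": [[0,0,0],[0,0,0],[0,0,0]], "delta_rot": [[0,0,0],[0,0,0],[0,0,0]], "hand": [1,1,1]}}

```text
t: 13.98
position: [551.8, -49.7, 144.8]
eef_rot: [-2.774, -1.47, 0.006]
wrist_force: [-18.1, -2.0, 17.3]
width: 16.8
finger_force: 69.9
```

```bash
python3 - <<'E'
from h import *
s,im=pic("wrist","w8"); print(s["t"],s["position"],s["wrist_force"],s["width"], s["ft_torque"],todo((553.3,-50,142),25.8)[1])
_,sc=pic("scene","s8")
cv2.imwrite("pics/s8c.png",np.vstack([cv2.resize(sc[160:260,270:410],(560,400)),cv2.resize(im[0:160,160:440],(560,200))])[:,:,::-1]) if 0 else cv2.imwrite("pics/s8c.png",cv2.resize(sc[130:250,270:410],(700,600))[:,:,::-1])
E
```

```text
13.975 [551.78411247 -49.7315831  144.848686  ] [-18.10446029  -2.03805931  17.2827184 ] 16.83759707527436 [-0.43298835  2.42748568  0.05581038] [ -0.3   0.  -60. ]
```

View pics/w8.png

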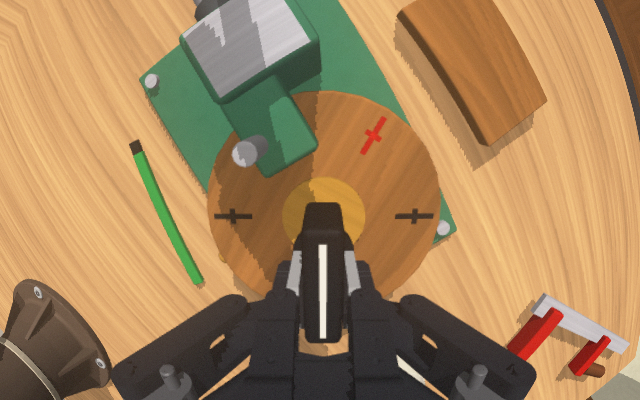

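View pics/s8c.png

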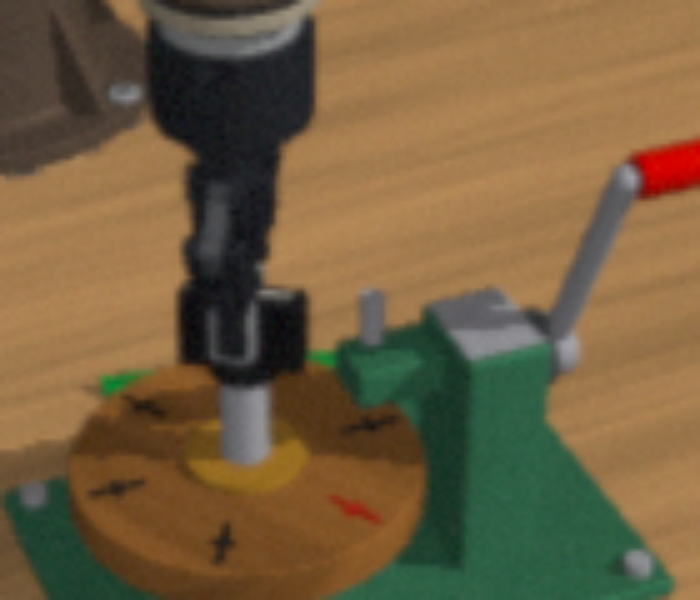

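The knob line is at column 322, still aligned with the fingers. The seat marks fall on their original scene pixels (300,211), (294,227), (314,238) and (344,215), with the red mark moved on one place to (341,232). That means exactly 60°: the third stop, still gripped.

```bash
python3 -c "
from plant import bot
print(bot.hand_in())"
```

```text
the job is handed in; nothing more can be done
None
```

The lever was pulled through its full stroke and eased back to rest at about 0.3 rad/s. The knob was then turned clockwise to the third stop, where the gripper still holds it, the bystanders weren't touched, and I handed the job in at about 14 s.

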